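# Build the step chuck on the banding wheel

### The job

Build up the step chuck on the banding wheel so that cups can be centred on it: thread the three bronze rings onto the stepped spindle, the largest first, then the middle one, then the smallest, each slotted side down as it lies. Every ring must end flat and fully home, with two of the slots in its underside over the cross pin of its step: let it down gently, and if it rides on the pin turn it under light pressure until you feel it drop; never force it. Leave the painter's other things where they are.

Things in the scene. Friction and masses are not known exactly. Their poses are not given: they have to be found in the camera images.
- wheel: Banding wheel, fixed: grey cast foot 124 dia under a flat aluminium head, 144 dia, top 62 above the bench. Origin on the bench in the wheel's axis, z up. The head is braked (turns only above 0.25 Nm). On it a stepped, oiled steel spindle, 53 high, of three lands, each with a cross pin. More than 40 N between a ring and the wheel or another ring spoils the bearing.
- wheel_seat (a point): On the wheel's axis at the head's top, seat of the large ring's underside; does not turn with the head. The spindle's lowest land, 39 dia, runs from here 18 up. At its foot a level steel pin, 5 thick (0 to 5 above the seat), 49 long, stands out 5 on either side. Which way the pins point round the axis differs every time and is not measured: it must be felt (or seen).
- seat_middle (a point): On the axis, 18 above wheel_seat: seat of the middle ring's underside. Middle land, 27 dia, from here 16 up; at its foot a like pin, 5 thick, 37 long, square (90 degrees) to the lowest pin as seen from above. The upper 4 of every land tapers in by 3 a side.
- seat_small (a point): On the axis, 34 above wheel_seat: seat of the small ring's underside. Top land, 16 dia, from here 19 up to the spindle's end; at its foot a like pin, 4 thick, 25 long, parallel to the lowest pin.
- ring_large: Large bronze ring, 66 outside dia, 41.5 bore, 18 high, about 0.28 kg. Origin in the middle of its underside, z up. Across its underside run six radial slots, 8 wide, 6 deep, right through the wall, 60 degrees apart, one along its own +x. Riding on its pin it stands 5 too high. Lies flat on the bench.
- ring_middle: Middle bronze ring, 52 outside dia, 29.5 bore, 16 high, 0.18 kg; slots, origin and axes as in the large ring. Seated, it rests on the large ring.
- ring_small: Small bronze ring, 38 outside dia, 18.5 bore, 14 high, 0.09 kg; origin and axes as in the large ring, slots too, but 6.5 wide. Riding on its pin it stands 4 too high. Seated, it rests on the middle ring.
- oil_bottle: Bystander: small brown bottle, 40 dia x 74 high (mm); leave it alone.
- tall_oil_bottle: Bystander: brown bottle with a pale label, 52 dia x 89 high (mm); leave it alone.
- paint_dish: Bystander: small round paint dish, 49 dia x 20 high (mm); leave it alone.
- burnisher: Bystander: turned wooden burnishing stick, 157 long, lying (mm); leave it alone.
- pencil: Bystander: red pencil, 104 long, lying (mm); leave it alone.
Not all that is in view belongs to the job. Leave any purple or yellow look-alike of the ring_small alone.

How it is judged:
On the way, in this order (a step that is already met when the one before it is completed fails the run):
1. the large ring is home on the lowest land (horizontal distance between ring_large and wheel_seat below 0.003 m and z of ring_large in the frame of wheel_seat between -0.002 and 0.002 m and angle between ring_large's own z axis and vertical below 0.06 rad), for 0.2 s.
2. the middle ring is home on the large one (all of step 1 and horizontal distance between ring_middle and wheel_seat below 0.003 m and z of ring_middle in the frame of wheel_seat between 0.016 and 0.02 m and angle between ring_middle's own z axis and vertical below 0.06 rad), for 0.2 s.
At the end, for the whole second after the job is handed in: All three rings lie at rest on the spindle, released, each within 3 mm of its axis, level within 0.06 rad and with its underside within 2 mm of its seat: 0 (large), 18 (middle) and 34 mm (small) above the wheel head (all of step 2 and horizontal distance between ring_small and wheel_seat below 0.003 m and z of ring_small in the frame of wheel_seat between 0.032 and 0.036 m and angle between ring_small's own z axis and vertical below 0.06 rad and linear speed of each of ring_large, ring_middle, ring_small below 0.02 m/s); the robot touches nothing.
It fails at once if a ring is pressed against the wheel or another ring with more than 40 N (contact force between wheel and ring_large above 40 N or contact force between any of wheel, ring_large and ring_middle above 40 N or contact force between any of wheel, ring_middle and ring_small above 40 N).
It fails at once if one of the painter's other things is moved by more than 20 mm (distance of any of oil_bottle, tall_oil_bottle, paint_dish, burnisher, pencil from where it was at the start of the episode above 0.02 m).
It also fails if it takes over 72 s, if anything falls off the work surface, if the arm or the gripper's body presses on something with over 40 N, if the wrist force passes 120 N, or if a joint passes its speed limit or range.

### The arm

A 7-joint arm with a two-finger parallel gripper is mounted at the origin on a cart in front of the work surface, level with it; the furniture and walls round the work are solid. World frame = base frame: x ahead of the robot, y to its left, z up, the work surface at z = 0. Lengths are in m, angles in rad, forces in N, time in s.
With the tool pointing down it reaches from about 0.4 to 0.85 m from the base axis. Payload 6.9 kg.
Tool frame: the origin (TCP) lies between the finger pads; the fingertips stand 25 mm ahead of it and the grasp point (between the pads) lies 6 mm ahead of it (tip_extent is the distance from the TCP to the fingertips, in m); z points along the fingers, y is the line along which they close (so a half turn about z gives the same grasp; the last joint's range is limited). The gripper opens to 85 mm and grips with 20 to 120 N. Pads are 22 mm wide; open, the fingers measure 114 mm over their backs; the gripper's body (76 mm by 85 mm) begins 54 mm behind the grasp point. The pads swing forward as they close: fully open they stand 13 mm farther back than shut.
Start: joints at [-1.054, 0.507, -0.238, 1.5, 0.126, 1.149, -0.155], TCP at [0.25, 0.573, 0.256] pointing down, gripper open.
Joint ranges: [-3.08, 3.08], [-0.24, 2.05], [-1.43, 1.35], [0, 2.5], [-1.52, 4.66], [0.17, 1.96], [-2.89, 2.89]. Speed limits (rad/s): [2.39, 2.39, 3.14, 3.14, 3.14, 3.14, 3.14].

### API

Orientations are given as a 3x3 rotation matrix whose columns are the frame's x, y, z axes.
In Python, from plant import * gives the robot as it stands.
- The arm moves only by the shell command python3 -m pendant 'ROWS'. ROWS is JSON, one flat list of numbers, 7 for each row, row after row: the finger opening in m, from 0 to 0.0854, then the shift along the tool's x, y, z in m, then the turn, a rotation vector about the tool's x, y, z in rad. In form: [grip, tx, ty, tz, rx, ry, rz, grip, tx, ty, tz, rx, ry, rz, ...]. A call has 1 to 10 rows; each row is the pose to reach, as a shift and turn from the pose commanded when the call began, along the tool's axes at that moment; what a row does not reach only later rows make up. A row lasts 1/10 s, in which the tool goes at most 50 mm and 8.59 degrees, less where a joint would pass 70% of its speed; a pose out of reach is approached as far as the arm can. A call with a gripper value outside its range is refused whole. The fingers move at their own pace and stop on an object; the grip force is fixed at half the most. Time passes only in rows, so rows that repeat a pose let the fingers close. It gives the time, the measured TCP pose, the force, the opening and the grip force at its end, in the units of the state.
- sense(): the state, without advancing time (a new reading comes with each control period).
- get_image(name): name is "scene" or "side" or "wrist"; returns the picture (480x640x3 uint8, red, green, blue); there is no depth.
- camera_model(name): a dict with "fx", "fy", "cx", "cy" (pixels), "R" (3x3) and "t" (3): a world point X has camera coordinates R X + t; the wrist camera has in their place "hand_eye" (4x4, takes a point from camera to tool coordinates, whose origin is the TCP and whose axes are the flange's). Camera axes: x right, y down, z forward; pixel columns grow to the right and rows downward; lengths in m; the calibration is good to about 2 mm. The wrist camera is an equidistant fisheye: a pixel r from the principal point sees the ray r / f radians off the axis. A picture is of the moment at which its call begins: read the wrist's pose just before it. camera_model takes no time and is no camera call.
- close_job(): hands the job in; it is judged then, once.
The state is a dict: "time_s": time; "q": joint angles; "qd": joint speeds; "tau": joint torques, N m; "tool_pos": TCP position; "ee_rot": TCP orientation; "ft_force": force on the tool from outside, world axes, zero at the start; "torque": the same for the moment, N m; "gripper_width": opening from 0.0 (shut) to 1.0 (fully open); "gripper_force": force on a finger pad.
Only numpy, scipy, OpenCV 4.12 (cv2) and the standard library are available. Lean on these libraries where they do the work, as an engineer would, in place of code of your own. Each camera call takes 0.05 s, during which the arm holds its last target. There are 200 camera calls.

## Working session

There is one attempt and no reset: what is moved stays moved. The work goes in short steps, Python scripts to look and compute and a shell command to move; the robot and the scene stay as the last step left them, time stands still between calls to the robot, and variables do not carry over. Pictures are saved under pics/ and viewed, at most 10 in all, crops included, and the job is handed in when it is done.

```bash
ls; mkdir -p pics
python3 - <<'E'
from plant import *
import cv2,numpy as np
s=sense(); print(s['tool_pos'],s['ee_rot'],s['gripper_width'],s['time_s'])
for n in('scene','side','wrist'):
    im=get_image(n); cv2.imwrite(f'pics/{n}0.png',im[:,:,::-1]); c=camera_model(n); print(n,{k:np.round(v,4).tolist() for k,v in c.items()})
E
```

```text
pics
[0.25004642 0.5722972  0.25542795] [[-9.16405647e-01  4.00250178e-01 -6.96250376e-04]
 [ 4.00250782e-01  9.16404152e-01 -1.65582203e-03]
 [-2.46963269e-05 -1.79607942e-03 -9.99998387e-01]] 1.000693272465866 0.0
scene {'fx': 546.5132, 'fy': 546.5132, 'cx': 316.7089, 'cy': 244.7596, 'R': [[-0.8817, 0.4719, -0.0045], [0.2968, 0.547, -0.7828], [-0.3669, -0.6915, -0.6223]], 't': [0.5296, -0.014, 1.5167]}
side {'fx': 449.1677, 'fy': 449.1677, 'cx': 314.2262, 'cy': 246.4584, 'R': [[-0.2875, 0.9578, -0.0022], [0.8164, 0.2439, -0.5235], [-0.5008, -0.1523, -0.852]], 't': [0.2632, -0.3611, 1.2085]}
wrist {'fx': 371.6483, 'fy': 371.6483, 'cx': 311.2038, 'cy': 238.9192, 'hand_eye': [[0.0007, -0.9494, -0.314, 0.0796], [1.0, 0.001, -0.0006, -0.0007], [0.0009, -0.314, 0.9494, -0.1174], [0.0, 0.0, 0.0, 1.0]]}
```

View pics/scene0.png

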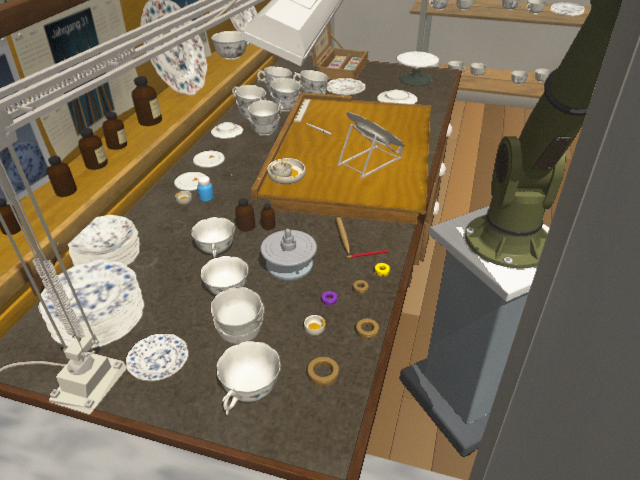

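View pics/side0.png

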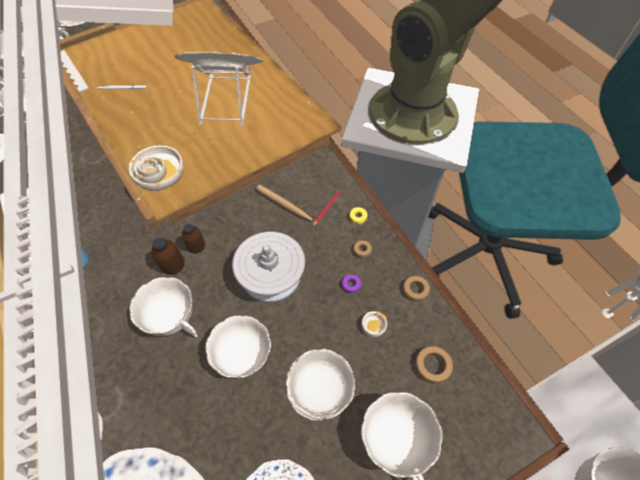

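The scene view shows the large ring at (323,370), middle at (367,328), small at (360,286), and the wheel spindle at (289,240). In the side view they are at (434,364), (416,288), (362,248) and (266,258). The purple and yellow rings are decoys.

```bash
cat > h.py <<'E'
import cv2,numpy as np
from plant import *
def ray(n,u,v,pose=None):
    c=camera_model(n)
    if n!='wrist':
        R=np.array(c['R']);t=np.array(c['t'])
        return -R.T@t, R.T@np.array([(u-c['cx'])/c['fx'],(v-c['cy'])/c['fy'],1])
    H=np.array(c['hand_eye']);p,E=pose
    d=np.array([u-c['cx'],v-c['cy']]);r=np.hypot(*d);th=r/c['fx']
    dc=np.r_[d/max(r,1e-9)*np.sin(th),np.cos(th)]
    return E@H[:3,3]+p, E@H[:3,:3]@dc
def onz(n,u,v,z,pose=None):
    o,d=ray(n,u,v,pose); return o+d*(z-o[2])/d[2]
def project(n,X,pose=None):
    c=camera_model(n)
    if n!='wrist':
        x=np.array(c['R'])@X+np.array(c['t']); return np.array([c['cx']+c['fx']*x[0]/x[2],c['cy']+c['fy']*x[1]/x[2]])
    H=np.array(c['hand_eye']);p,E=pose
    x=H[:3,:3].T@(E.T@(np.asarray(X)-p)-H[:3,3]); r=np.hypot(x[0],x[1]);th=np.arctan2(r,x[2])
    return np.array([c['cx'],c['cy']])+c['fx']*th*x[:2]/max(r,1e-9)
def pose():
    s=sense(); return np.array(s['tool_pos']),np.array(s['ee_rot'])
def hull_centre(mask):
    cs,_=cv2.findContours(mask,cv2.RETR_EXTERNAL,cv2.CHAIN_APPROX_NONE)
    h=cv2.convexHull(max(cs,key=cv2.contourArea)); m=cv2.moments(h); return m['m10']/m['m00'],m['m01']/m['m00'],h
E
python3 - <<'E'
from h import *
px={'scene':{'L':(323,370),'M':(367,328),'S':(360,286)},'side':{'L':(434,364),'M':(416,288),'S':(362,248)}}
H={'L':.018,'M':.016,'S':.014}; D={'L':66,'M':52,'S':38}
for n in px:
    im=cv2.imread(f'pics/{n}0.png'); hsv=cv2.cvtColor(im,cv2.COLOR_BGR2HSV)
    for k,(u,v) in px[n].items():
        r=26 if k!='S' else 15
        m=np.zeros(im.shape[:2],np.uint8); a=cv2.inRange(hsv,(5,75,60),(25,255,255))
        m[v-r:v+r,u-r:u+r]=a[v-r:v+r,u-r:u+r]
        cu,cv,h=hull_centre(m); P=onz(n,cu,cv,H[k]/2)
        pts=np.array([onz(n,*q[0],H[k]/2)[:2] for q in h]); 
        d=np.linalg.norm(pts[:,None]-pts[None],axis=2).max()*1000
        print(n,k,np.round([cu,cv],1),np.round(P,4),'maxdia',round(d,1),D[k])
# spindle tip triangulation
a=ray('scene',289,233);b=ray('side',267,249)
A=np.stack([a[1],-b[1]],1);t=np.linalg.lstsq(A,b[0]-a[0],rcond=None)[0]
print('tip',a[0]+t[0]*a[1],b[0]+t[1]*b[1])
for n,(u,v) in{'scene':(289,247),'side':(269,263)}.items(): print(n,onz(n,u,v,.062))
big=[]
for n,(u,v) in{'scene':(289,250),'side':(268,266)}.items():
    im=cv2.imread(f'pics/{n}0.png'); big.append(cv2.resize(im[v-45:v+45,u-45:u+45],(400,400),interpolation=cv2.INTER_CUBIC))
w=cv2.imread('pics/wrist0.png'); w=cv2.resize(w,(533,400))
cv2.imwrite('pics/c1.png',cv2.resize(np.hstack(big),(800,400)))
E
```

```text
scene L [323.5 369.1] [0.6685 0.1572 0.009 ] maxdia 164.0 66
scene M [366.5 327.5] [0.5243 0.0988 0.008 ] maxdia 201.5 52
scene S [359.5 285.5] [ 0.4635 -0.0301  0.007 ] maxdia 132.1 38
side L [433.7 364.2] [0.6703 0.16   0.009 ] maxdia 73.8 66
side M [416.1 287.9] [0.5219 0.1008 0.008 ] maxdia 61.2 52
side S [362.1 248.6] [ 0.4608 -0.0278  0.007 ] maxdia 46.6 38
tip [ 0.57364211 -0.19812754  0.09914501] [ 0.57176805 -0.19813203  0.10016793]
scene [ 0.57929671 -0.1895396   0.062     ]
side [ 0.58054025 -0.1944536   0.062     ]
```

View pics/c1.png

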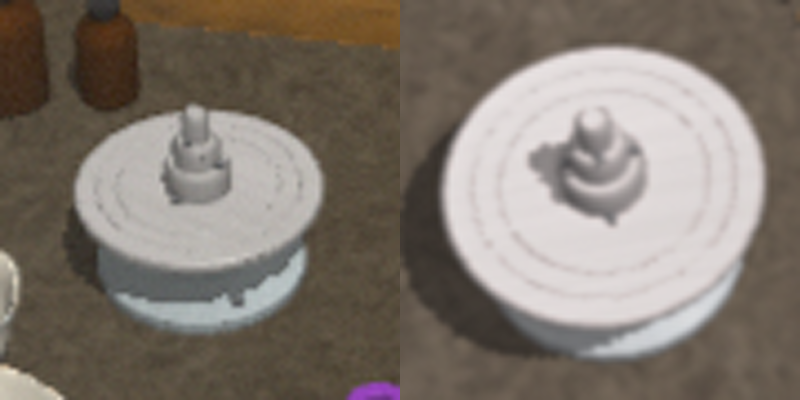

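The side mask sizes agree with the rings, but the scene masks leaked into the background. In the crops the lowest pin shows as a stub just below the spindle foot in the side view, at about crop (610,218). Next I work out the obstacle positions and the first move.

Run:
```python
from h import *
for nm,(u,v),z in[('dish',(374,323),.015),('bowlbig',(402,432),.06),('bowl2',(321,383),.06),('purple',(352,284),.007),('yellow',(359,215),.007),('pencil',(316,221),.003),('burn',(312,217),.005),('edgeR',(416,268),0),('edge2',(380,226),0),('edge3',(500,375),0)]:
    print(nm,np.round(onz('side',u,v,z),3))
p,E=pose()
print('shift to above L',np.round(E.T@(np.array([.670,.159,.15])-p),4), 'S', sense()['q'])
```

```text
dish [0.625 0.035 0.015]
bowlbig [0.815 0.119 0.06 ]
bowl2 [ 0.777 -0.029  0.06 ]
purple [ 0.55  -0.028  0.007]
yellow [ 0.376 -0.056  0.007]
pencil [ 0.417 -0.145  0.003]
burn [ 0.41  -0.157  0.005]
edgeR [0.471 0.093 0.   ]
edge2 [ 0.387 -0.003  0.   ]
edge3 [0.652 0.283 0.   ]
shift to above L [-0.5503 -0.2106  0.1059] S [-1.05349977  0.50820011 -0.23751735  1.50087684  0.12569648  1.14890713
 -0.15479813]
```

```bash
python3 -m pendant '[0.085,-0.3,-0.115,0.03,0,0,0, 0.085,-0.3,-0.115,0.03,0,0,0, 0.085,-0.3,-0.115,0.03,0,0,0, 0.085,-0.3,-0.115,0.03,0,0,0, 0.085,-0.55,-0.21,0.106,0,0,0, 0.085,-0.55,-0.21,0.106,0,0,0, 0.085,-0.55,-0.21,0.106,0,0,0, 0.085,-0.55,-0.21,0.106,0,0,0, 0.085,-0.55,-0.21,0.106,0,0,0, 0.085,-0.55,-0.21,0.106,0,0,0]'; python3 -c "
from h import *
s=sense();print(s['tool_pos'],s['q'],s['time_s'])"
```

```text
time_s: 1.15
tool_pos: [0.6021, 0.2263, 0.1714]
ee_rot: [[-0.916, 0.4, -0.0], [0.4, 0.916, -0.0], [0.0, -0.0, -1.0]]
ft_force: [1.3, 1.0, 1.0]
gripper_width: 0.999
gripper_force: 0.0
[0.6020685  0.22631973 0.17136047] [-0.28917029  0.60497122 -0.18258004  1.5650081   0.12429781  0.98339986
  0.64997217] 1.15
```

```bash
python3 -m pendant '[0.085,-0.089,-0.034,0.02,0,0,0, 0.085,-0.089,-0.034,0.02,0,0,0, 0.085,-0.089,-0.034,0.02,0,0,0, 0.085,-0.089,-0.034,0.02,0,0,0]'
cat >> h.py <<'E'
def ringfind(name,h,guess,dia,lo=(5,60,50),hi=(28,255,255)):
    ps=pose(); im=get_image('wrist')[:,:,::-1].copy(); cv2.imwrite(f'pics/{name}.png',im)
    g=project('wrist',np.array([*guess,h/2]),ps); print('t',sense()['time_s'],'guess px',g)
    m=cv2.inRange(cv2.cvtColor(im,cv2.COLOR_BGR2HSV),lo,hi); m=cv2.morphologyEx(m,cv2.MORPH_OPEN,np.ones((3,3)))
    cs,_=cv2.findContours(m,cv2.RETR_CCOMP,cv2.CHAIN_APPROX_NONE)
    for c in cs:
        if cv2.contourArea(c)<300: continue
        for z in (h,):
            P=np.array([onz('wrist',*q[0],z,ps)[:2] for q in c])
            (x,y),r=cv2.minEnclosingCircle(P.astype(np.float32)); 
            A=np.c_[2*P,np.ones(len(P))]; s=np.linalg.lstsq(A,(P**2).sum(1),rcond=None)[0]; R=np.sqrt(s[2]+s[0]**2+s[1]**2)
            if np.hypot(s[0]-guess[0],s[1]-guess[1])<.03: print('circle',np.round(s[:2],4),'dia',round(2000*R,1),'encl',np.round([x,y,2*r],4),'of',dia)
    return im,ps
E
python3 - <<'E'
from h import *
ringfind('w1',.018,(.67,.159),66)
E
```

```text
time_s: 1.55
tool_pos: [0.6692, 0.1595, 0.1507]
ee_rot: [[-0.915, 0.403, -0.002], [0.403, 0.915, -0.001], [0.001, -0.001, -1.0]]
ft_force: [0.3, 0.6, -0.7]
gripper_width: 0.991
gripper_force: 0.0
t 1.6 guess px [312.53980296 232.46265595]Traceback (most recent call last):
  File "<stdin>", line 2, in <module>
  File "h.py", line 34, in ringfind
    P=np.array([onz('wrist',*q[0],z,ps)[:2] for q in c])
                ~~~^^^^^^^^^^^^^^^^^^^^
  File "h.py", line 13, in onz
    o,d=ray(n,u,v,pose); return o+d*(z-o[2])/d[2]
        ~~~^^^^^^^^^^^^
  File "h.py", line 4, in ray
    c=camera_model(n)
ValueError: time passes only in moves, steps and waits
```

View pics/w1.png

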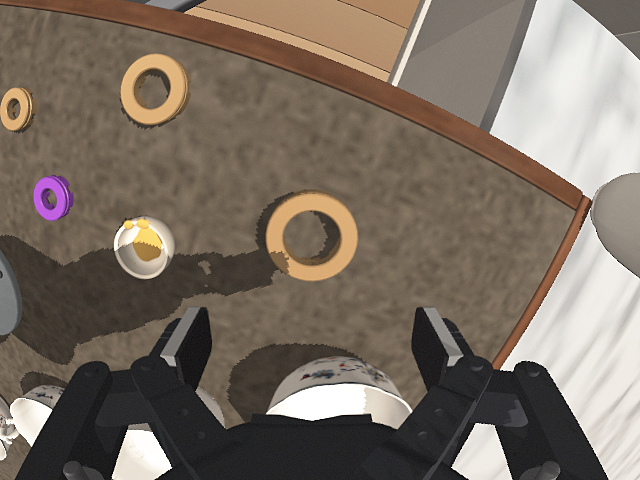

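The wrist view shows the large ring at (312,236), as predicted, the middle ring at (154,90) and the small one at (16,109). The big bowl lies below the gripper and is clear of the fingers.

```bash
sed -i 's/^from plant import \*/from plant import *\nimport functools\n_cm=camera_model\ncamera_model=functools.lru_cache(None)(lambda n:_cm(n))/' h.py; sed -i "s/lo=(5,60,50)/lo=(5,70,130)/" h.py
python3 - <<'E'
from h import *
im,ps=ringfind('w2',.018,(.67,.159),66)
ringfind('w3',.016,(.522,.101),52)
ringfind('w4',.014,(.461,-.028),38)
print(ps)
E
```

```text
t 1.65 guess px [310.07170466 234.21184568]
circle [0.6708 0.1585] dia 56.9 encl [0.6711 0.158  0.067 ] of 66
t 1.7 guess px [154.72051464  87.419031  ]
circle [0.5245 0.0988] dia 51.6 encl [0.5245 0.0993 0.0541] of 52
circle [0.5244 0.0985] dia 30.0 encl [0.5244 0.0983 0.0311] of 52
t 1.75 guess px [ 16.96202284 107.1261281 ]
circle [ 0.4636 -0.0289] dia 36.7 encl [ 0.4637 -0.0292  0.0387] of 38
(array([0.66843455, 0.16155039, 0.15135224]), array([[-9.16297729e-01,  4.00494857e-01, -1.53012058e-03],
       [ 4.00494415e-01,  9.16299005e-01,  5.98353351e-04],
       [ 1.64168540e-03, -6.45349299e-05, -9.99998650e-01]]))
```

```bash
python3 -m pendant '[0.085,-0.002,-0.001,0.04,0,0,0, 0.085,-0.002,-0.001,0.08,0,0,0, 0.085,-0.002,-0.001,0.105,0,0,0, 0.085,-0.002,-0.001,0.115,0,0,0, 0.085,-0.002,-0.001,0.121,0,0,0, 0.085,-0.002,-0.001,0.121,0,0,0, 0.06,-0.002,-0.001,0.121,0,0,0, 0.06,-0.002,-0.001,0.121,0,0,0, 0.06,-0.002,-0.001,0.121,0,0,0, 0.06,-0.002,-0.001,0.121,0,0,0]'
python3 - <<'E'
from h import *
im,ps=ringfind('w5',.018,(.671,.158),66)
cv2.imwrite('pics/w5c.png',im[130:470])
E
```

```text
time_s: 2.75
tool_pos: [0.6712, 0.1596, 0.0337]
ee_rot: [[-0.916, 0.4, 0.003], [0.4, 0.916, 0.0], [-0.002, 0.002, -1.0]]
ft_force: [-2.0, -1.2, 9.0]
gripper_width: 0.728
gripper_force: 63.1
t 2.8 guess px [309.25376397 310.82479189]
circle [0.6713 0.159 ] dia 64.6 encl [0.6717 0.1602 0.0687] of 66
circle [0.6721 0.1579] dia 42.3 encl [0.6712 0.158  0.0456] of 66
```

View pics/w5c.png

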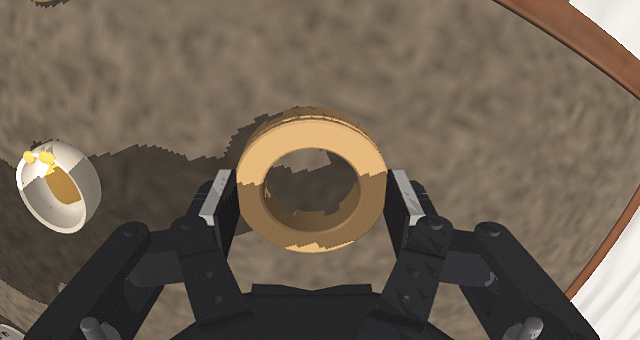

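The large ring sits centred between the pads at (312,320) of the full frame, with a grip of 63 N. I lift it and carry it beside the wheel to look at the spindle.

```bash
python3 -m pendant '[0.06,0,0,-0.02,0,0,0, 0.06,0,0,-0.06,0,0,0, 0.06,0,0,-0.1,0,0,0, 0.06,-0.02,-0.05,-0.14,0,0,0, 0.06,-0.03,-0.1,-0.159,0,0,0, 0.06,-0.04,-0.15,-0.159,0,0,0, 0.06,-0.05,-0.195,-0.159,0,0,0, 0.06,-0.056,-0.223,-0.159,0,0,0, 0.06,-0.056,-0.223,-0.159,0,0,0, 0.06,-0.056,-0.223,-0.159,0,0,0]'
python3 - <<'E'
from h import *
ps=pose(); im=get_image('wrist')[:,:,::-1]; cv2.imwrite('pics/w6.png',im); print(ps[0],project('wrist',np.array([.577,-.196,.062]),ps),project('wrist',np.array([.577,-.196,.115]),ps))
np.savez('w6.npz',p=ps[0],E=ps[1])
E
```

```text
time_s: 3.8
tool_pos: [0.6322, -0.0693, 0.1909]
ee_rot: [[-0.915, 0.404, 0.001], [0.404, 0.915, -0.001], [-0.001, -0.0, -1.0]]
ft_force: [0.9, 1.1, -2.7]
gripper_width: 0.726
gripper_force: 66.4
[ 0.6321502  -0.06934011  0.19092281] [130.11929331 237.04053335] [ 95.25477303 262.93651362]
```

View pics/w6.png

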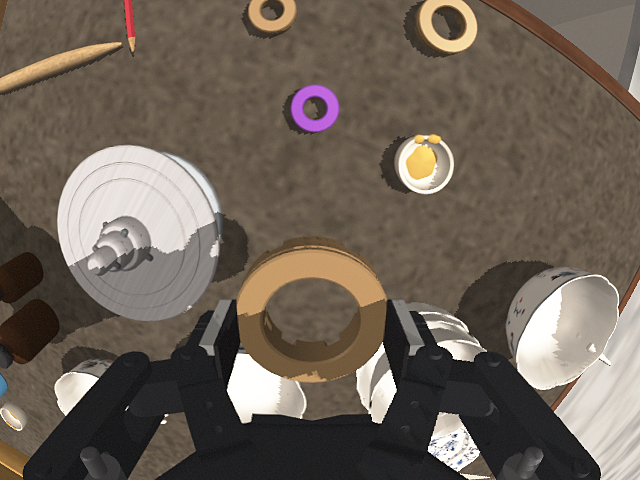

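The wheel head is centred near (138,233) and the spindle tip is at (100,258). Pin stubs show on the lands, and the slots of the held ring show through its bore, e.g. at (282,328). I'll enlarge both.

Run:
```python
import cv2,numpy as np
im=cv2.imread('pics/w6.png')
a=cv2.resize(im[195:290,70:170],(600,570),interpolation=cv2.INTER_CUBIC)
cv2.imwrite('pics/c2.png',a)
b=cv2.resize(im[230:390,230:395],(660,600),interpolation=cv2.INTER_CUBIC)
b=cv2.convertScaleAbs(b,alpha=1.5)
cv2.imwrite('pics/c3.png',b)
```

```text
(no output)
```

View pics/c2.png

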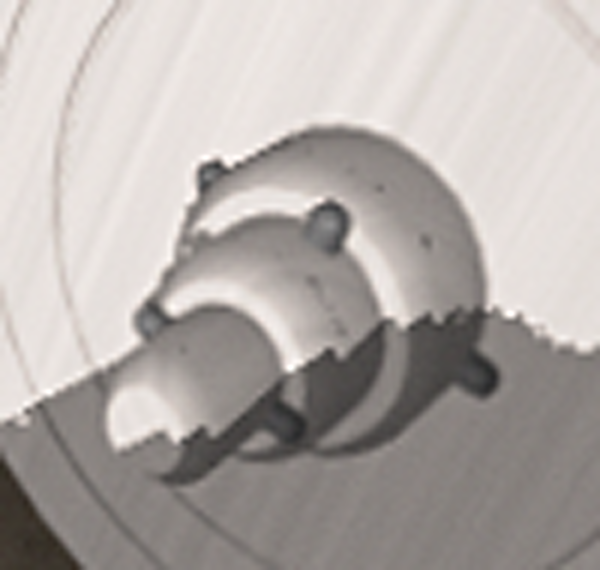

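View pics/c3.png

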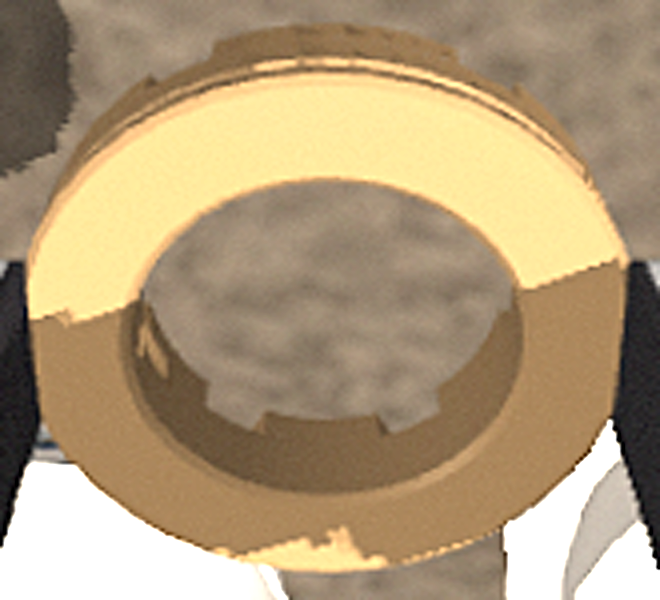

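Pin ends in the c2 crop: lowest (210,172) and (485,375), middle (328,222), small (150,318) and (288,422). In the c3 crop two slots of the ring have their bottom-edge corners at (210,383)/(265,415) and (380,418)/(440,385).

Run:
```python
from h import *
d=np.load('w6.npz');ps=(d['p'],d['E'])
def W(x,y,z): return onz('wrist',70+x/6,195+y/6,z,ps)
def rep(a,b,z,L):
    A,B=W(*a,z),W(*b,z);v=B-A; print('pin mid',np.round((A+B)/2,4),'len',round(np.hypot(*v[:2])*1000,1),L,'ang',round(np.degrees(np.arctan2(v[1],v[0]))%180,1))
rep((210,172),(485,375),.0645,49); rep((150,318),(288,422),.098,25)
print('mid pin end',W(328,222,.0825)); print('tip',W(140,435,.115))
for z in(.030,.033):
  zz=ps[0][2]-z
  P=[onz('wrist',230+x/4,230+y/3.75,zz,ps) for x,y in((210,383),(265,415),(380,418),(440,385))]
  c=ps[0]
  for i in(0,2):
    M=ps[1].T@((P[i]+P[i+1])/2-c); print('slot w',np.linalg.norm(P[i]-P[i+1])*1000,'tool xy',M[:2],'ang',np.degrees(np.arctan2(M[1],M[0])), 'rad',np.hypot(*M[:2]))
# head rim
im=cv2.imread('pics/w6.png'); hsv=cv2.cvtColor(im,cv2.COLOR_BGR2HSV)
m=((hsv[...,1]<22)&(hsv[...,2]>95)).astype(np.uint8)*255; m[:,232:]=0;m[:130]=0;m[335:]=0
u,v,h=hull_centre(m); P=np.array([onz('wrist',*q[0],.062,ps)[:2] for q in h])
A=np.c_[2*P,np.ones(len(P))]; s=np.linalg.lstsq(A,(P**2).sum(1),rcond=None)[0]; print('rim',s[:2],2*np.sqrt(s[2]+s[0]**2+s[1]**2))
# held ring top face in tool frame
m=cv2.inRange(hsv,(5,70,70),(28,255,255));m[:,:232]=0;m[:,392:]=0;m[:228]=0;m[388:]=0
cs,_=cv2.findContours(cv2.morphologyEx(m,cv2.MORPH_OPEN,np.ones((3,3))),cv2.RETR_CCOMP,cv2.CHAIN_APPROX_NONE)
for c in cs:
  if cv2.contourArea(c)>2000:
    P=np.array([(ps[1].T@(onz('wrist',*q[0],ps[0][2]-.0135,ps)-ps[0]))[:2] for q in c])
    P=P[P[:,0]<0] if cv2.contourArea(c)>12000 else P[P[:,0]>0]
    s=np.linalg.lstsq(np.c_[2*P,np.ones(len(P))],(P**2).sum(1),rcond=None)[0]; print('ring tool',s[:2],2*np.sqrt(s[2]+s[0]**2+s[1]**2))
print(sense()['q'])
```

```text
pin mid [ 0.5782 -0.1981  0.0645] len 45.3 49 ang 29.7
pin mid [ 0.5784 -0.1983  0.098 ] len 20.7 25 ang 29.8
mid pin end [ 0.57055516 -0.1848872   0.0825    ]
tip [ 0.57900189 -0.19942109  0.115     ]
slot w 7.941534983004672 tool xy [-0.01745375 -0.01099606] ang -147.78862161559104 rad 0.020628782953209704
slot w 8.51696988002153 tool xy [-0.0178057   0.00924086] ang 152.5714529067992 rad 0.02006081978569194
slot w 8.103296095293047 tool xy [-0.0194299  -0.01120596] ang -150.02631357485433 rad 0.022429769934383274
slot w 8.690452024728602 tool xy [-0.01978902  0.00944316] ang 154.4899098762705 rad 0.021926660725418518
rim [ 0.57748993 -0.19478082] 0.1451971945138055
ring tool [-0.00106292 -0.0007774 ] 0.06138431860509897
ring tool [ 0.00165113 -0.00129991] 0.037744087314922244
[ 0.18361377  0.57596295 -0.19306727  1.56313994  0.12260364  1.01339183
  1.11437065]
```

```bash
python3 -m pendant '[0.06,0,-0.04,0,0,0,-0.13, 0.06,-0.001,-0.085,0,0,0,-0.26, 0.06,-0.002,-0.12,0,0,0,-0.37, 0.06,-0.0025,-0.135,0,0,0,-0.41, 0.06,-0.0025,-0.1395,0,0,0,-0.41, 0.06,-0.0025,-0.1395,0,0,0,-0.41, 0.06,-0.0025,-0.1395,0,0,0,-0.41]'
python3 - <<'E'
from h import *
ps=pose(); im=get_image('wrist')[:,:,::-1]; cv2.imwrite('pics/w7.png',im); print(ps[0])
np.savez('w7.npz',p=ps[0],E=ps[1])
for z in(.062,.115): print(project('wrist',np.array([.5783,-.1985,z]),ps))
print(project('wrist',ps[0]+ps[1]@np.array([0,-.001,.014]),ps),project('wrist',ps[0]+ps[1]@np.array([0,-.001,.032]),ps))
cv2.imwrite('pics/c4.png',cv2.resize(im[180:420,170:470],(750,600),interpolation=cv2.INTER_CUBIC))
E
```

```text
time_s: 4.55
tool_pos: [0.5799, -0.1935, 0.1902]
ee_rot: [[-1.0, -0.0, 0.001], [-0.0, 1.0, 0.001], [-0.001, 0.001, -1.0]]
ft_force: [0.1, -0.1, -3.0]
gripper_width: 0.727
gripper_force: 66.5
[ 0.57990924 -0.19348138  0.19022271]
[305.51747051 234.94705441]
[304.26876257 263.81379585]
[311.77794127 323.53659188] [311.72433718 302.9957291 ]
```

View pics/c4.png

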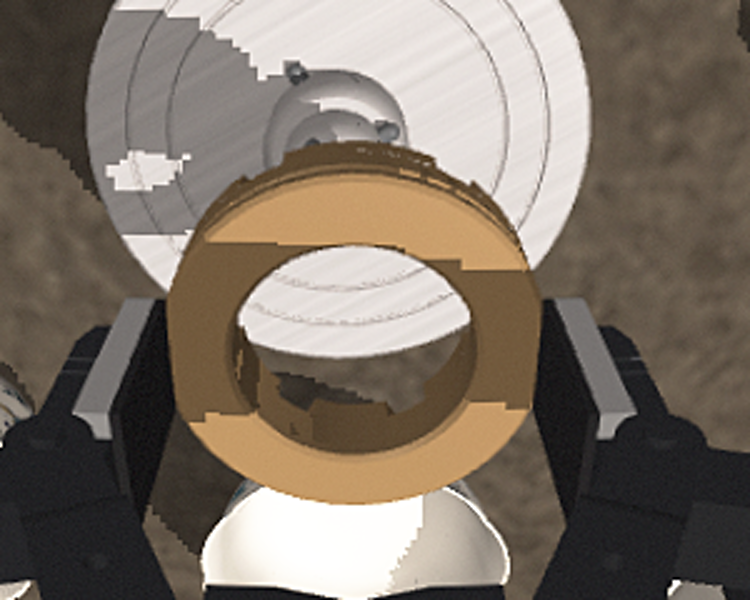

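The wrist crop shows the head rim at x=86 and 590 and its grooves at x=167/507 and 127/549, all at row 110. Through the ring's bore the groove bottoms are at (338,290) and (338,325). The held ring is to the tool-y side by a few millimetres.

Run:
```python
from h import *
d=np.load('w7.npz');ps=(d['p'],d['E'])
def W(x,y,z): return onz('wrist',170+x/2.5,180+y/2.5,z,ps)[:2]
def circ(P):
    P=np.array(P);s=np.linalg.lstsq(np.c_[2*P,np.ones(len(P))],(P**2).sum(1),rcond=None)[0]; return s[:2],2*np.sqrt(s[2]+s[0]**2+s[1]**2)
for b,z in((((86,110),(590,110),(345,357)),.062),(((167,110),(507,110),(338,290)),.062),(((127,110),(549,110),(338,325)),.062)):
    c,D=circ([W(*q,z) for q in b]); print('head',c,D)
print('pinends',W(295,72,.0645),W(385,130,.0825))
im=cv2.imread('pics/w7.png');hsv=cv2.cvtColor(im,cv2.COLOR_BGR2HSV)
for zt in(.012,.014,.016):
  T=lambda x,y:(ps[1].T@(onz('wrist',170+x/2.5,180+y/2.5,ps[0][2]-zt,ps)-ps[0]))[:2]
  print(zt,'ring outer',circ([T(175,400),T(537,400),T(355,503),T(205,445),T(505,445),T(260,487),T(450,487)]),'bore',circ([T(240,320),T(355,246),T(470,312),T(300,262),T(415,262)]))
```

```text
head [ 0.57755071 -0.19897809] 0.14280296962350456
head [ 0.57781078 -0.19910131] 0.09572078060520425
head [ 0.57804911 -0.19888849] 0.11907381072400401
pinends [ 0.55902294 -0.21019726] [ 0.56977815 -0.1864737 ]
0.012 ring outer (array([ 0.0016043 , -0.00077199]), np.float64(0.06360904860702642)) bore (array([ 0.00115945, -0.0006345 ]), np.float64(0.03967497119408499))
0.014 ring outer (array([ 0.00039207, -0.000764  ]), np.float64(0.06459290033452407)) bore (array([-5.9660892e-05, -6.2438940e-04]), np.float64(0.04028863056806588))
0.016 ring outer (array([-0.00082015, -0.00075602]), np.float64(0.06557675206202163)) bore (array([-0.00127877, -0.00061428]), np.float64(0.040902289942047025))
```

```bash
python3 -m pendant '[0.06,0.0027,-0.0048,0,0,0,0, 0.06,0.0027,-0.0048,0,0,0,0, 0.06,0.0027,-0.0048,0.03,0,0,0, 0.06,0.0027,-0.0048,0.055,0,0,0, 0.06,0.0027,-0.0048,0.068,0,0,0, 0.06,0.0027,-0.0048,0.072,0,0,0, 0.06,0.0027,-0.0048,0.075,0,0,0, 0.06,0.0027,-0.0048,0.077,0,0,0, 0.06,0.0027,-0.0048,0.079,0,0,0, 0.06,0.0027,-0.0048,0.081,0,0,0]'
```

```text
time_s: 5.6
tool_pos: [0.5766, -0.2009, 0.1097]
ee_rot: [[-1.0, 0.002, 0.001], [0.002, 1.0, -0.0], [-0.001, -0.0, -1.0]]
ft_force: [-0.2, 2.3, 0.7]
gripper_width: 0.724
gripper_force: 66.9
```

```bash
python3 -m pendant '[0.06,0,0,0.002,0,0,0, 0.06,0,0,0.004,0,0,0, 0.06,0,0,0.006,0,0,0]'
```

```text
time_s: 5.9
tool_pos: [0.5766, -0.2, 0.1032]
ee_rot: [[-1.0, 0.001, 0.001], [0.001, 1.0, 0.001], [-0.001, 0.001, -1.0]]
ft_force: [0.4, 4.2, -0.5]
gripper_width: 0.724
gripper_force: 66.7
```

```bash
python3 -m pendant '[0.06,0,0.001,0.001,0,0,0, 0.06,0,0.001,0.003,0,0,0, 0.06,0,0.001,0.0045,0,0,0]'
```

```text
time_s: 6.2
tool_pos: [0.5764, -0.1995, 0.0984]
ee_rot: [[-1.0, 0.001, 0.0], [0.001, 1.0, 0.0], [-0.0, 0.0, -1.0]]
ft_force: [1.4, 3.2, -1.6]
gripper_width: 0.726
gripper_force: 66.6
```

```bash
python3 -m pendant '[0.06,0,0,0.001,0,0,0, 0.06,0,0,0.002,0,0,0]'
```

```text
time_s: 6.4
tool_pos: [0.5764, -0.1995, 0.0965]
ee_rot: [[-1.0, 0.001, 0.0], [0.001, 1.0, 0.0], [-0.0, 0.0, -1.0]]
ft_force: [1.5, 4.6, -1.5]
gripper_width: 0.725
gripper_force: 66.7
```

```bash
python3 -m pendant '[0.06,0,0.0005,0.001,0,0,0, 0.06,0,0.0005,0.002,0,0,0]'
```

```text
time_s: 6.6
tool_pos: [0.5765, -0.1994, 0.0956]
ee_rot: [[-1.0, 0.002, 0.001], [0.002, 1.0, -0.0], [-0.001, -0.0, -1.0]]
ft_force: [-4.0, 4.5, 14.9]
gripper_width: 0.724
gripper_force: 68.8
```

```bash
python3 -m pendant '[0.06,0,0,-0.001,0,0,0, 0.085,0,0,-0.001,0,0,0, 0.085,0,0,-0.001,0,0,0, 0.085,0,0,-0.001,0,0,0, 0.085,0,0,-0.03,0,0,0, 0.085,0,0,-0.07,0,0,0, 0.085,0,0,-0.11,0,0,0, 0.085,0,0,-0.11,0,0,0, 0.085,0,0,-0.11,0,0,0]'
python3 - <<'E'
from h import *
im,ps=ringfind('w8',.080,(.577,-.199),66)
np.savez('w8.npz',p=ps[0],E=ps[1])
s=get_image('side')[:,:,::-1]; cv2.imwrite('pics/s8.png',s)
E
```

```text
time_s: 7.5
tool_pos: [0.5763, -0.2001, 0.2054]
ee_rot: [[-1.0, 0.003, 0.002], [0.003, 1.0, -0.001], [-0.002, -0.001, -1.0]]
ft_force: [0.6, 0.6, -0.9]
gripper_width: 0.996
gripper_force: 0.0
t 7.55 guess px [314.50059206 223.16196704]
circle [ 0.5769 -0.1998] dia 56.6 encl [ 0.5766 -0.2002  0.066 ] of 66
```

The large ring reads 66.0 mm across at its home height of 80 mm, so it is home. If it were riding on the pin it would read about 67.6. On to the middle ring.

```bash
python3 -m pendant '[0.085,0.01,0.05,0,0,0,0, 0.085,0.02,0.1,0,0,0,0, 0.085,0.03,0.15,0.01,0,0,0, 0.085,0.04,0.2,0.03,0,0,0, 0.085,0.05,0.245,0.05,0,0,0, 0.085,0.0525,0.285,0.055,0,0,0, 0.085,0.0525,0.299,0.055,0,0,0, 0.085,0.0525,0.299,0.055,0,0,0, 0.085,0.0525,0.299,0.055,0,0,0]'
python3 - <<'E'
from h import *
im,ps=ringfind('w9',.016,(.5245,.099),52); print(ps)
E
```

```text
time_s: 8.5
tool_pos: [0.5241, 0.0984, 0.1488]
ee_rot: [[-1.0, 0.002, -0.001], [0.002, 1.0, -0.001], [0.001, -0.001, -1.0]]
ft_force: [0.4, -0.2, 0.5]
gripper_width: 0.995
gripper_force: 0.0
t 8.55 guess px [314.01893874 232.75267117]
circle [0.5237 0.0986] dia 50.7 encl [0.5235 0.098  0.0525] of 52
circle [0.5237 0.0981] dia 29.8 encl [0.5238 0.0982 0.0307] of 52
(array([0.52408987, 0.09837261, 0.148772  ]), array([[-0.99999634,  0.00229515, -0.00143276],
       [ 0.00229703,  0.9999965 , -0.00131072],
       [ 0.00142975, -0.001314  , -0.99999811]]))
```

Run:
```python
from h import *
ps=(np.zeros(3),np.eye(3))
for u,v in((236,300),(222,300),(392,299),(403,300),(200,345),(215,354)):
    o,d=ray('wrist',u,v,ps)
    t=(np.sign(d[1])*.033-o[1])/d[1]; a=o+d*t
    t=(.011-o[0])/d[0]; b=o+d*t; print((u,v),'on y=.033:',np.round(a,4),' on x=.011:',np.round(b,4))
```

```text
(236, 300) on y=.033: [ 0.0073 -0.033   0.0202]  on x=.011: [ 0.011  -0.0314  0.0132]
(222, 300) on y=.033: [ 0.019  -0.033  -0.0021]  on x=.011: [ 0.011  -0.0371  0.0129]
(392, 299) on y=.033: [0.0076 0.033  0.0205]  on x=.011: [0.011  0.0314 0.0141]
(403, 300) on y=.033: [0.0161 0.033  0.0032]  on x=.011: [0.011  0.0358 0.0129]
(200, 345) on y=.033: [ 0.0198 -0.033  -0.0319]  on x=.011: [ 0.011  -0.0376 -0.0194]
(215, 354) on y=.033: [ 0.0075 -0.033  -0.0192]  on x=.011: [ 0.011  -0.0315 -0.0239]
```

```bash
python3 -m pendant '[0.085,0,0,0.045,0,0,0, 0.085,0,0,0.085,0,0,0, 0.085,0,0,0.107,0,0,0, 0.085,0,0,0.117,0,0,0, 0.085,0,0,0.1225,0,0,0, 0.085,0,0,0.1225,0,0,0, 0.045,0,0,0.1225,0,0,0, 0.045,0,0,0.1225,0,0,0, 0.045,0,0,0.1225,0,0,0, 0.045,0,0,0.1225,0,0,0]'; python3 -m pendant '[0.045,0,0,0,0,0,0,0.045,0,0,0,0,0,0]'
```

```text
time_s: 9.55
tool_pos: [0.5249, 0.0997, 0.0286]
ee_rot: [[-1.0, 0.002, 0.002], [0.002, 1.0, -0.0], [-0.002, -0.0, -1.0]]
ft_force: [-2.0, -1.4, 9.8]
gripper_width: 0.578
gripper_force: 60.5
time_s: 9.75
tool_pos: [0.5249, 0.0997, 0.0286]
ee_rot: [[-1.0, 0.002, 0.002], [0.002, 1.0, -0.0], [-0.002, -0.0, -1.0]]
ft_force: [-2.5, -1.5, 10.0]
gripper_width: 0.576
gripper_force: 60.6
```

```bash
python3 -m pendant '[0.045,0,0,-0.01,0,0,0, 0.045,0,0,-0.05,0,0,0, 0.045,0,0,-0.1,0,0,0, 0.045,0,0,-0.14,0,0,0, 0.045,0,0,-0.16,0,0,0, 0.045,0,0,-0.16,0,0,0, 0.045,0,0,-0.16,0,0,0]'
cat >> h.py <<'E'
def slots(name,bot,h,od,bore,w):
    ps=pose(); im=get_image('wrist')[:,:,::-1].copy(); cv2.imwrite(f'pics/{name}.png',im); print(ps[0])
    ps=(np.zeros(3),np.eye(3)) # tool frame
    S=cv2.cvtColor(im,cv2.COLOR_BGR2HSV)[...,1].astype(np.float32)
    m=cv2.inRange(S,95,256); m=cv2.morphologyEx(m,cv2.MORPH_OPEN,np.ones((3,3)))
    g=project('wrist',np.array([0,0,bot-h]),ps); print('ring px',g)
    cs,_=cv2.findContours(m,cv2.RETR_CCOMP,cv2.CHAIN_APPROX_NONE); c0=np.zeros(2)
    for c in cs:
        if cv2.contourArea(c)<300: continue
        P=np.array([onz('wrist',*q[0],bot-h,ps)[:2] for q in c])
        if np.hypot(*P.mean(0))>.02: continue
        a=P[P[:,0]<-.002] if cv2.contourArea(c)>5000 else P[P[:,0]>.002]
        s=np.linalg.lstsq(np.c_[2*a,np.ones(len(a))],(a**2).sum(1),rcond=None)[0]; print('area',cv2.contourArea(c),'ring in tool',np.round(s[:2],4),'dia',2*np.sqrt(s[2]+s[0]**2+s[1]**2))
    for lab,r,sec in(('bore',bore/2,range(120,242,4)),('outer',od/2,range(-60,62,4))):
        print(lab,' '.join(f"{a}:{cv2.getRectSubPix(S,(3,3),tuple(map(float,project('wrist',np.array([r*np.cos(np.radians(a)),r*np.sin(np.radians(a)),bot-.003]),ps)))).mean():.0f}" for a in sec))
    return im
E
python3 - <<'E'
from h import *
im=slots('w10',.0286,.016,.052,.0295,8)
cv2.imwrite('pics/c5.png',cv2.convertScaleAbs(cv2.resize(im[250:400,215:415],(800,600),interpolation=cv2.INTER_CUBIC),alpha=1.4))
E
```

```text
time_s: 10.45
tool_pos: [0.5239, 0.0994, 0.1872]
ee_rot: [[-1.0, 0.002, 0.0], [0.002, 1.0, -0.0], [-0.0, -0.0, -1.0]]
ft_force: [0.1, -1.4, -2.9]
gripper_width: 0.574
gripper_force: 63.3
[0.52387684 0.09944765 0.18716904]
ring px [314.23187706 325.30056232]
area 11497.5 ring in tool [ 0.001  -0.0013] dia 0.050352847145571894
area 2440.0 ring in tool [ 0.0026 -0.0012] dia 0.027483567044192487
bore 120:106 124:103 128:115 132:114 136:114 140:114 144:116 148:117 152:117 156:118 160:119 164:89 168:71 172:68 176:68 180:68 184:69 188:69 192:71 196:106 200:115 204:116 208:116 212:115 216:116 220:118 224:117 228:99 232:69 236:68 240:66
outer -60:117 -56:115 -52:116 -48:116 -44:117 -40:117 -36:118 -32:119 -28:112 -24:116 -20:117 -16:83 -12:71 -8:68 -4:69 0:76 4:115 8:117 12:115 16:116 20:116 24:114 28:114 32:107 36:99 40:90 44:62 48:63 52:64 56:63 60:63
```

View pics/c5.png

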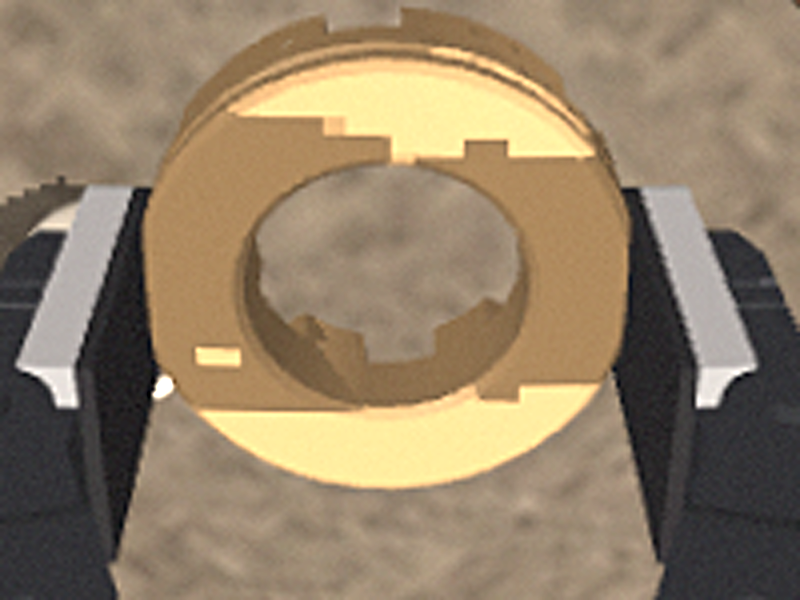

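In the crop the middle ring is held centred, with a slot notch at the top at (365,20) and one at the bottom at (400,345). The profile puts the slot axis at about −5° in the tool frame, so I turn +5° about tool z to line it up with the 120° pin.

```bash
python3 -m pendant '[0.045,-0.01,-0.05,0,0,0,0.03, 0.045,-0.02,-0.098,0,0,0,0.06, 0.045,-0.03,-0.145,0,0,0,0.087, 0.045,-0.04,-0.192,0,0,0,0.087, 0.045,-0.048,-0.24,0,0,0,0.087, 0.045,-0.053,-0.28,0,0,0,0.087, 0.045,-0.053,-0.2984,0,0,0,0.087, 0.045,-0.053,-0.2984,0,0,0,0.087, 0.045,-0.053,-0.2984,0,0,0,0.087, 0.045,-0.053,-0.2984,0,0,0,0.087]'
python3 - <<'E'
from h import *
slots('w11',.0286,.016,.052,.0295,8)
E
```

```text
time_s: 11.5
tool_pos: [0.5766, -0.1965, 0.1863]
ee_rot: [[-0.996, 0.086, -0.001], [0.086, 0.996, 0.002], [0.001, 0.002, -1.0]]
ft_force: [-0.3, -0.1, -1.8]
gripper_width: 0.575
gripper_force: 63.3
[ 0.57659643 -0.19651128  0.18634226]
ring px [314.03117668 325.08058312]
area 16634.0 ring in tool [ 0.001  -0.0012] dia 0.050331079352387606
area 2386.0 ring in tool [ 0.0015 -0.001 ] dia 0.028375191662186543
bore 120:81 124:91 128:125 132:116 136:117 140:117 144:116 148:118 152:118 156:117 160:117 164:87 168:69 172:70 176:68 180:69 184:67 188:63 192:74 196:112 200:119 204:117 208:116 212:116 216:117 220:118 224:125 228:88 232:34 236:16 240:10
outer -60:120 -56:112 -52:118 -48:117 -44:117 -40:117 -36:119 -32:117 -28:108 -24:113 -20:117 -16:62 -12:29 -8:21 -4:23 0:32 4:123 8:115 12:117 16:118 20:118 24:117 28:118 32:115 36:119 40:60 44:12 48:10 52:17 56:9 60:13
```

```bash
python3 -m pendant '[0.045,0,-0.0015,0,0,0,0, 0.045,0,-0.0015,0.025,0,0,0, 0.045,0,-0.0015,0.045,0,0,0, 0.045,0,-0.0015,0.055,0,0,0, 0.045,0,-0.0015,0.058,0,0,0, 0.045,0,-0.0015,0.061,0,0,0, 0.045,0,-0.0015,0.063,0,0,0]'
```

```text
time_s: 12.25
tool_pos: [0.5771, -0.2003, 0.1247]
ee_rot: [[-0.996, 0.088, 0.001], [0.088, 0.996, -0.0], [-0.001, -0.0, -1.0]]
ft_force: [-0.1, 0.7, -2.4]
gripper_width: 0.577
gripper_force: 63.3
```

```bash
python3 -m pendant '[0.045,0,0,0.0015,0,0,0, 0.045,0,0,0.003,0,0,0]'
```

```text
time_s: 12.45
tool_pos: [0.5768, -0.2004, 0.1215]
ee_rot: [[-0.996, 0.089, 0.001], [0.089, 0.996, -0.0], [-0.001, -0.0, -1.0]]
ft_force: [-0.3, 0.2, -1.6]
gripper_width: 0.574
gripper_force: 63.3
```

Ring underside is at about 93 mm, already over the taper with no contact. Continuing.

```bash
python3 -m pendant '[0.045,0,0,0.002,0,0,0, 0.045,0,0,0.004,0,0,0]'
```

```text
time_s: 12.65
tool_pos: [0.577, -0.2001, 0.1172]
ee_rot: [[-0.996, 0.089, 0.001], [0.089, 0.996, 0.0], [-0.001, 0.0, -1.0]]
ft_force: [-0.3, 1.2, -1.2]
gripper_width: 0.58
gripper_force: 63.4
```

```bash
python3 -m pendant '[0.045,0,0,0.0015,0,0,0, 0.045,0,0,0.003,0,0,0]'
```

```text
time_s: 12.85
tool_pos: [0.5774, -0.1998, 0.1144]
ee_rot: [[-0.996, 0.088, 0.002], [0.088, 0.996, 0.0], [-0.002, 0.001, -1.0]]
ft_force: [2.0, 2.9, 3.5]
gripper_width: 0.577
gripper_force: 63.8
```

```bash
python3 -m pendant '[0.045,0,0,0.001,0,0,0, 0.045,0,0,0.002,0,0,0]'
```

```text
time_s: 13.05
tool_pos: [0.5775, -0.1994, 0.1122]
ee_rot: [[-0.996, 0.088, 0.002], [0.088, 0.996, 0.001], [-0.002, 0.001, -1.0]]
ft_force: [3.7, 3.6, -0.7]
gripper_width: 0.577
gripper_force: 63.5
```

```bash
python3 -m pendant '[0.045,-0.0007,0.0007,0.001,0,0,0, 0.045,-0.0007,0.0007,0.002,0,0,0]'
```

```text
time_s: 13.25
tool_pos: [0.5777, -0.1993, 0.11]
ee_rot: [[-0.996, 0.088, 0.0], [0.088, 0.996, 0.0], [-0.0, 0.0, -1.0]]
ft_force: [3.9, 4.1, -0.0]
gripper_width: 0.574
gripper_force: 63.5
```

```bash
python3 -m pendant '[0.045,0,0,0.001,0,0,0, 0.045,0,0,0.0015,0,0,0]'
```

```text
time_s: 13.45
tool_pos: [0.5777, -0.1993, 0.1087]
ee_rot: [[-0.996, 0.088, 0.001], [0.088, 0.996, 0.0], [-0.001, 0.0, -1.0]]
ft_force: [2.5, 3.7, 3.8]
gripper_width: 0.578
gripper_force: 64.0
```

```bash
python3 -m pendant '[0.045,0,0,0.0007,0,0,0]'; python3 -m pendant '[0.085,0,0,0,0,0,0, 0.085,0,0,0,0,0,0, 0.085,0,0,0,0,0,0, 0.085,0,0,-0.03,0,0,0, 0.085,0,0,-0.065,0,0,0, 0.085,0,0,-0.1,0,0,0, 0.085,0,0,-0.1,0,0,0, 0.085,0,0,-0.1,0,0,0]'
python3 - <<'E'
from h import *
for z in(.096,):
    im,ps=ringfind('w12',z,(.577,-.199),52); np.savez('w12.npz',p=ps[0],E=ps[1])
s=get_image('side')[:,:,::-1]; cv2.imwrite('pics/s12.png',s)
E
```

```text
time_s: 13.55
tool_pos: [0.5777, -0.1993, 0.1086]
ee_rot: [[-0.996, 0.088, 0.001], [0.088, 0.996, 0.0], [-0.001, 0.0, -1.0]]
ft_force: [0.4, 5.1, 11.8]
gripper_width: 0.575
gripper_force: 64.6
time_s: 14.35
tool_pos: [0.5771, -0.2003, 0.2084]
ee_rot: [[-0.996, 0.089, 0.001], [0.089, 0.996, -0.001], [-0.001, -0.001, -1.0]]
ft_force: [0.0, -0.2, 0.3]
gripper_width: 0.995
gripper_force: 0.0
t 14.4 guess px [314.58456104 223.85916552]
circle [ 0.5722 -0.1976] dia 50.0 encl [ 0.5715 -0.1996  0.0617] of 52
```

```bash
python3 -m pendant '[0.085,0.03,0.038,0,0,0,0, 0.085,0.06,0.076,0,0,0,0, 0.085,0.09,0.112,0.02,0,0,0, 0.085,0.115,0.145,0.045,0,0,0, 0.085,0.128,0.1606,0.06,0,0,0, 0.085,0.128,0.1606,0.06,0,0,0, 0.085,0.128,0.1606,0.06,0,0,0, 0.085,0.128,0.1606,0.06,0,0,0]'
python3 - <<'E'
from h import *
im,ps=ringfind('w13',.014,(.4637,-.029),38); print(ps)
E
```

```text
time_s: 15.25
tool_pos: [0.4649, -0.0294, 0.1479]
ee_rot: [[-0.996, 0.09, 0.0], [0.09, 0.996, -0.0], [-0.0, -0.0, -1.0]]
ft_force: [-0.4, -0.5, -0.2]
gripper_width: 0.997
gripper_force: 0.0
t 15.3 guess px [313.30409654 230.10928818]
circle [ 0.4623 -0.0297] dia 37.5 encl [ 0.4619 -0.0298  0.0391] of 38
circle [ 0.4624 -0.0296] dia 18.8 encl [ 0.4623 -0.0297  0.0198] of 38
(array([ 0.46486751, -0.02941076,  0.1478712 ]), array([[-9.95927021e-01,  9.01621159e-02,  4.01569532e-04],
       [ 9.01619699e-02,  9.95927047e-01, -3.67976879e-04],
       [-4.33111533e-04, -3.30271817e-04, -9.99999852e-01]]))
```

```bash
python3 -m pendant '[0.085,0.0025,-0.0005,0.045,0,0,0, 0.085,0.0025,-0.0005,0.085,0,0,0, 0.085,0.0025,-0.0005,0.107,0,0,0, 0.085,0.0025,-0.0005,0.117,0,0,0, 0.085,0.0025,-0.0005,0.122,0,0,0, 0.085,0.0025,-0.0005,0.122,0,0,0, 0.03,0.0025,-0.0005,0.122,0,0,0, 0.03,0.0025,-0.0005,0.122,0,0,0, 0.03,0.0025,-0.0005,0.122,0,0,0, 0.03,0.0025,-0.0005,0.122,0,0,0]'; python3 -m pendant '[0.03,0,0,0,0,0,0,0.03,0,0,0,0,0,0,0.03,0,0,0,0,0,0]'
```

```text
time_s: 16.3
tool_pos: [0.462, -0.0288, 0.0269]
ee_rot: [[-0.996, 0.089, 0.002], [0.089, 0.996, -0.0], [-0.002, -0.0, -1.0]]
ft_force: [-1.5, -0.4, 11.0]
gripper_width: 0.41
gripper_force: 58.7
time_s: 16.6
tool_pos: [0.462, -0.0287, 0.0269]
ee_rot: [[-0.996, 0.089, 0.002], [0.089, 0.996, -0.0], [-0.002, -0.0, -1.0]]
ft_force: [-1.8, -0.3, 11.1]
gripper_width: 0.413
gripper_force: 58.7
```

```bash
python3 -m pendant '[0.03,0,0,-0.01,0,0,0, 0.03,0,0,-0.05,0,0,0, 0.03,0,0,-0.1,0,0,0, 0.03,0,0,-0.145,0,0,0, 0.03,0,0,-0.175,0,0,0, 0.03,0,0,-0.175,0,0,0, 0.03,0,0,-0.175,0,0,0]'
python3 - <<'E'
from h import *
slots('w14',.0269,.014,.038,.0185,6.5)
E
```

```text
time_s: 17.3
tool_pos: [0.4614, -0.0288, 0.2016]
ee_rot: [[-0.996, 0.089, 0.002], [0.089, 0.996, -0.0], [-0.002, -0.0, -1.0]]
ft_force: [0.1, -0.5, -1.5]
gripper_width: 0.41
gripper_force: 60.3
[ 0.46139611 -0.02880126  0.20160826]
ring px [314.01651057 324.69363248]
area 6169.5 ring in tool [-0.0012 -0.0011] dia 0.03594498768318965
area 398.0 ring in tool [ 0.0033 -0.0072] dia 0.005130864893831292
bore 120:119 124:123 128:112 132:93 136:76 140:70 144:69 148:68 152:67 156:66 160:69 164:86 168:104 172:111 176:113 180:112 184:102 188:81 192:67 196:65 200:67 204:67 208:67 212:67 216:65 220:65 224:68 228:72 232:73 236:73 240:71
outer -60:112 -56:113 -52:85 -48:66 -44:65 -40:67 -36:73 -32:106 -28:103 -24:102 -20:102 -16:95 -12:90 -8:89 -4:82 0:82 4:77 8:66 12:65 16:66 20:67 24:65 28:69 32:66 36:65 40:66 44:64 48:65 52:66 56:67 60:66
```

```bash
python3 -m pendant '[0.03,-0.03,-0.037,0,0,0,0.04, 0.03,-0.06,-0.074,0,0,0,0.08, 0.03,-0.09,-0.11,0,0,0,0.105, 0.03,-0.115,-0.14,0,0,0,0.105, 0.03,-0.127,-0.155,0,0,0,0.105, 0.03,-0.1303,-0.1593,0,0,0,0.105, 0.03,-0.1303,-0.1593,0,0,0,0.105, 0.03,-0.1303,-0.1593,0,0,0,0.105, 0.03,-0.1303,-0.1593,0,0,0,0.105]'
python3 - <<'E'
from h import *
slots('w15',.0269,.014,.038,.0185,6.5)
E
```

```text
time_s: 18.25
tool_pos: [0.5767, -0.1972, 0.2007]
ee_rot: [[-0.982, 0.191, -0.001], [0.191, 0.982, 0.001], [0.001, 0.001, -1.0]]
ft_force: [0.7, 0.6, -1.2]
gripper_width: 0.413
gripper_force: 60.3
[ 0.57668125 -0.19720694  0.20074981]
ring px [313.73951086 324.44440465]
area 12683.0 ring in tool [-0.0011 -0.0011] dia 0.0359493092129262
area 868.5 ring in tool [ 0.     -0.0012] dia 0.018030605032530095
bore 120:118 124:116 128:103 132:83 136:67 140:62 144:63 148:65 152:65 156:62 160:67 164:88 168:107 172:115 176:113 180:109 184:99 188:76 192:61 196:62 200:65 204:63 208:63 212:65 216:65 220:65 224:69 228:72 232:75 236:74 240:69
outer -60:100 -56:104 -52:43 -48:12 -44:10 -40:27 -36:121 -32:118 -28:117 -24:119 -20:118 -16:119 -12:116 -8:70 -4:52 0:60 4:111 8:120 12:120 16:120 20:120 24:120 28:119 32:36 36:10 40:10 44:13 48:11 52:9 56:11 60:10
```

Run:
```python
from h import *
im=cv2.imread('pics/w14.png');S=cv2.cvtColor(im,cv2.COLOR_BGR2HSV)[...,1].astype(np.float32);ps=(np.zeros(3),np.eye(3))
for xc,bot in((0,.0269),(-.001,.0269),(-.001,.029),(-.002,.029)):
  print(xc,bot)
  for lab,r,sec in(('bore',.00925,range(110,252,4)),('outer',.019,range(-76,78,4))):
    print(lab,' '.join(f"{a}:{cv2.getRectSubPix(S,(1,1),tuple(map(float,project('wrist',np.array([xc+r*np.cos(np.radians(a)),-.0011+r*np.sin(np.radians(a)),bot-.003]),ps)))).mean():.0f}" for a in sec))
```

```text
0 0.0269
bore 110:118 114:110 118:138 122:124 126:99 130:60 134:78 138:73 142:78 146:70 150:65 154:66 158:74 162:99 166:115 170:123 174:121 178:102 182:67 186:65 190:64 194:73 198:64 202:67 206:67 210:65 214:65 218:78 222:110 226:109 230:119 234:114 238:107 242:84 246:65 250:81
outer -76:44 -72:44 -68:44 -64:67 -60:66 -56:70 -52:68 -48:63 -44:67 -40:65 -36:67 -32:68 -28:71 -24:67 -20:71 -16:74 -12:72 -8:72 -4:70 0:66 4:72 8:72 12:68 16:64 20:67 24:68 28:66 32:76 36:70 40:73 44:71 48:66 52:68 56:72 60:67 64:70 68:63 72:17 76:31
-0.001 0.0269
bore 110:131 114:148 118:111 122:84 126:73 130:72 134:68 138:67 142:63 146:68 150:64 154:82 158:116 162:117 166:113 170:117 174:120 178:112 182:86 186:61 190:65 194:65 198:64 202:65 206:68 210:69 214:68 218:71 222:115 226:115 230:117 234:118 238:115 242:115 246:104 250:77
outer -76:29 -72:74 -68:49 -64:107 -60:96 -56:98 -52:105 -48:85 -44:66 -40:63 -36:67 -32:69 -28:120 -24:122 -20:114 -16:118 -12:118 -8:115 -4:118 0:118 4:118 8:116 12:63 16:66 20:66 24:66 28:81 32:116 36:120 40:120 44:118 48:109 52:109 56:113 60:95 64:93 68:63 72:39 76:63
-0.001 
[... 386 characters left out ...]
79 -12:78 -8:75 -4:77 0:73 4:78 8:75 12:66 16:65 20:67 24:69 28:66 32:83 36:84 40:81 44:76 48:74 52:76 56:82 60:83 64:79 68:78 72:34 76:49
-0.002 0.029
bore 110:113 114:154 118:121 122:75 126:68 130:78 134:73 138:64 142:67 146:66 150:64 154:73 158:111 162:116 166:114 170:117 174:118 178:113 182:79 186:62 190:65 194:65 198:63 202:62 206:69 210:68 214:64 218:70 222:105 226:116 230:115 234:120 238:116 242:116 246:92 250:67
outer -76:41 -72:94 -68:86 -64:113 -60:108 -56:106 -52:113 -48:82 -44:67 -40:62 -36:68 -32:70 -28:121 -24:120 -20:113 -16:116 -12:116 -8:116 -4:116 0:118 4:118 8:117 12:63 16:67 20:67 24:66 28:69 32:118 36:120 40:121 44:121 48:119 52:114 56:118 60:112 64:106 68:95 72:71 76:86
```

```bash
python3 -m pendant '[0.03,0,0,0,0,0,0, 0.03,0,0,0.02,0,0,0, 0.03,0,0,0.04,0,0,0, 0.03,0,0,0.05,0,0,0, 0.03,0,0,0.055,0,0,0, 0.03,0,0,0.057,0,0,0, 0.03,0,0,0.059,0,0,0, 0.03,0,0,0.061,0,0,0, 0.03,0,0,0.063,0,0,0]'
```

```text
time_s: 19.2
tool_pos: [0.5775, -0.199, 0.1382]
ee_rot: [[-0.981, 0.193, 0.001], [0.193, 0.981, -0.0], [-0.001, -0.0, -1.0]]
ft_force: [-0.1, -1.1, 0.0]
gripper_width: 0.407
gripper_force: 60.3
```

```bash
python3 -m pendant '[0.03,0,0,0.0015,0,0,0, 0.03,0,0,0.003,0,0,0]'
```

```text
time_s: 19.4
tool_pos: [0.5772, -0.1989, 0.1349]
ee_rot: [[-0.981, 0.193, 0.0], [0.193, 0.981, -0.0], [-0.0, -0.0, -1.0]]
ft_force: [-0.4, 1.2, -1.4]
gripper_width: 0.409
gripper_force: 60.3
```

Underside is at about 108 mm, which is below the spindle's end at 115 mm, so the ring is threaded.

```bash
python3 -m pendant '[0.03,0,0,0.002,0,0,0, 0.03,0,0,0.004,0,0,0, 0.03,0,0,0.006,0,0,0]'
```

```text
time_s: 19.7
tool_pos: [0.5772, -0.1989, 0.1286]
ee_rot: [[-0.981, 0.193, -0.0], [0.193, 0.981, -0.0], [0.0, -0.0, -1.0]]
ft_force: [-0.6, -0.3, -0.8]
gripper_width: 0.414
gripper_force: 60.3
```

```bash
python3 -m pendant '[0.03,0,0,0.001,0,0,0, 0.03,0,0,0.002,0,0,0]'
```

```text
time_s: 19.9
tool_pos: [0.5772, -0.1988, 0.1267]
ee_rot: [[-0.981, 0.193, -0.0], [0.193, 0.981, 0.0], [0.0, 0.0, -1.0]]
ft_force: [0.9, -0.3, -0.6]
gripper_width: 0.413
gripper_force: 60.3
```

```bash
python3 -m pendant '[0.03,0,0,0.001,0,0,0, 0.03,0,0,0.002,0,0,0]'
```

```text
time_s: 20.1
tool_pos: [0.5772, -0.1988, 0.1248]
ee_rot: [[-0.981, 0.193, 0.0], [0.193, 0.981, -0.0], [-0.0, -0.0, -1.0]]
ft_force: [0.1, -0.5, -0.8]
gripper_width: 0.408
gripper_force: 60.3
```

Below the riding height of 126.9 mm with no contact, so the slots are over the pin. The last 2 mm.

```bash
python3 -m pendant '[0.03,0,0,0.001,0,0,0, 0.03,0,0,0.0019,0,0,0]'; python3 -m pendant '[0.03,0,0,0.0005,0,0,0]'
```

```text
time_s: 20.3
tool_pos: [0.5772, -0.1989, 0.1229]
ee_rot: [[-0.981, 0.193, -0.0], [0.193, 0.981, -0.0], [0.0, -0.0, -1.0]]
ft_force: [-2.5, 0.6, 7.4]
gripper_width: 0.41
gripper_force: 61.1
time_s: 20.4
tool_pos: [0.5772, -0.1989, 0.1229]
ee_rot: [[-0.981, 0.193, 0.0], [0.193, 0.981, -0.0], [-0.0, -0.0, -1.0]]
ft_force: [-2.3, 0.5, 7.6]
gripper_width: 0.417
gripper_force: 61.0
```

```bash
python3 -m pendant '[0.085,0,0,0,0,0,0, 0.085,0,0,0,0,0,0, 0.085,0,0,0,0,0,0, 0.085,0,0,-0.03,0,0,0, 0.085,0,0,-0.065,0,0,0, 0.085,0,0,-0.1,0,0,0, 0.085,0.05,0.05,-0.1,0,0,0, 0.085,0.1,0.1,-0.1,0,0,0, 0.085,0.1,0.1,-0.1,0,0,0]'
python3 - <<'E'
from h import *
ims=[get_image(n)[:,:,::-1] for n in('side','scene')]
cs=[]
for n,im in zip(('side','scene'),ims):
    cv2.imwrite(f'pics/f_{n}.png',im); g=project(n,np.array([.577,-.2,.09])).astype(int)
    cs.append(cv2.resize(im[g[1]-40:g[1]+40,g[0]-40:g[0]+40],(400,400),interpolation=cv2.INTER_CUBIC)); print(n,g)
    for z in(.062,.080,.096,.110,.115): print(z,np.round((project(n,np.array([.577,-.2,z]))-g+40)*5))
cv2.imwrite('pics/c6.png',np.hstack(cs))
E
```

```text
time_s: 21.3
tool_pos: [0.4969, -0.0795, 0.2227]
ee_rot: [[-0.981, 0.192, 0.0], [0.192, 0.981, 0.0], [-0.0, 0.0, -1.0]]
ft_force: [0.4, 0.9, 0.2]
gripper_width: 0.995
gripper_force: 0.0
side [265 253]
0.062 [210. 239.]
0.08 [206. 216.]
0.096 [202. 195.]
0.11 [198. 177.]
0.115 [197. 170.]
scene [287 235]
0.062 [205. 247.]
0.08 [204. 220.]
0.096 [203. 195.]
0.11 [202. 173.]
0.115 [201. 165.]
```

View pics/c6.png

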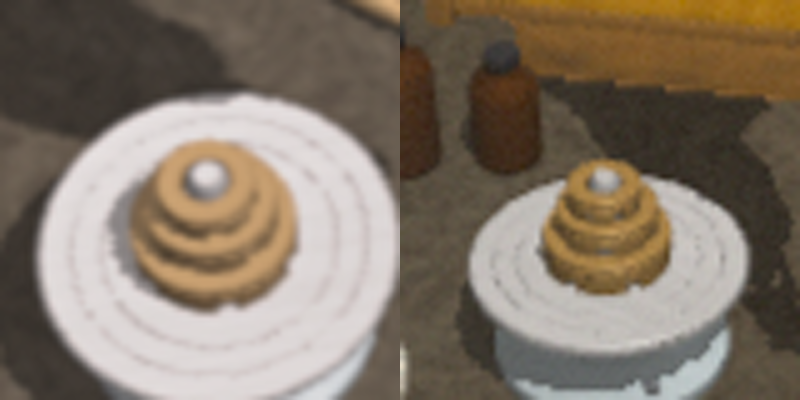

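The three rings are stacked level and coaxial, with the spindle tip at (208,178) in the left crop and (603,180) in the right. This was my 11th picture, one over the limit of 10. Handing in.

```bash
python3 -c "
from plant import *
print(close_job())"
```

```text
the job is handed in; nothing more can be done
None
```

I handed the job in at about 21 s with all three rings threaded and released; each met its seat at the expected home height under light pressure, the last pictures show the stack level, the verdict was not shown to me, and I viewed 11 pictures, one over the limit of 10.

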